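# Pack the drive kit for the test rig

### The job

Pack the parts kit for the rig's belt drive into the wooden tray: stand the motor with the bare shaft in the square recess, shaft up, lay the smooth grooved pulley flat in the round recess with its hub up, the ball bearing flat over the pin, and the heatsink, fins up, lengthwise in the long recess, each resting flat on the floor of its place. Leave the motor with a disc on its shaft and the toothed gear where they are on the bench; they do not belong to the kit.

Things in the scene. Friction and masses are not known exactly. Their poses are not given: they have to be found in the camera images.
- motor: The stepper motor to pack: a square block 42 x 42 mm, 38 mm high, dark in the middle with bright metal ends, standing on the table with a bare thin shaft (5 mm thick) that rises from the centre of its top to 56 mm above the table. About 0.28 kg. Origin at the centre of its underside, z up. x and y are square to its sides.
- motor_with_disc: Does not belong in the kit: the same square motor, but with a bright metal disc (36 mm across, 7 mm thick, its top 54 mm above the table) fixed on its shaft. Origin at the centre of its underside, z up. x and y are square to its sides.
- pulley: The belt pulley to pack: a bright metal wheel 44 mm across and 22 mm high lying flat, with a smooth round rim and a belt groove round its side, and a hub 18 mm across on top reaching 27 mm. About 0.07 kg. Origin at the centre of its underside, z up. 
- gear: Does not belong in the kit: a bright metal gear wheel, 46 mm across over its 14 coarse teeth, 22 mm high, lying flat, with the same hub as the pulley. Origin at the centre of its underside, z up. 
- bearing: The ball bearing to pack: a flat steel ring 44 mm across, 14 mm high, with an open bore of 24 mm and a dark ring between its two steel rings, lying flat. About 0.08 kg. Origin at the centre of its underside, z up. 
- heatsink: The heatsink to pack: a dark finned metal bar, 70 mm long (its x), 32 mm wide (its y), 24 mm high, lying with its fins up, fins along its length. About 0.09 kg. Origin at the centre of its underside, z up. It can be gripped across its 32 mm width like a solid block.
- square_recess: Place for the motor: square recess 62 x 62 mm inside a white border standing 5 mm above the recess floor. 98 mm square insert, fixed in one quarter (any) of the wooden tray (218 mm square, rim top 12 mm above the table). Origin at its underside's centre, 4 mm above the table, z up, yaw as the tray; its floor is at z = 3 mm.
- round_recess: Place for the pulley: round recess 66 mm across inside a white ring (78 mm outside) standing 5 mm above the floor. 98 mm square insert, fixed in one quarter (any) of the wooden tray (218 mm square, rim top 12 mm above the table). Origin at its underside's centre, 4 mm above the table, z up, yaw as the tray; its floor is at z = 3 mm.
- pin_plate: Place for the bearing: flat grey plate, no border, with an 8 mm thick brass pin upright at its centre, tip 23 mm above the plate; it goes through the bore. 98 mm square insert, fixed in one quarter (any) of the wooden tray (218 mm square, rim top 12 mm above the table). Origin at its underside's centre, 4 mm above the table, z up, yaw as the tray; its floor is at z = 3 mm.
- long_recess: Place for the heatsink: oblong recess 90 mm (along x) by 52 mm (along y) inside a white border standing 5 mm above its floor. 98 mm square insert, fixed in one quarter (any) of the wooden tray (218 mm square, rim top 12 mm above the table). Origin at its underside's centre, 4 mm above the table, z up, yaw as the tray; its floor is at z = 3 mm.
Things that resemble listed ones, but are neither listed nor needed, are in the scene too. Leave any green or orange look-alike of the heatsink alone.

How it is judged:
At the end, for the whole second after the job is handed in: Each part rests flat and still on its insert's floor (within 3 mm, tilt under 0.08 rad), off centre by at most 15 mm (motor), 13.5 (pulley), 9.5 (bearing, on the pin), 15.5 (heatsink, within 0.4 rad of lengthwise); gear and motor with disc within 30 mm of their start (horizontal distance between motor and square_recess below 0.015 m and z of motor in the frame of square_recess between 0 and 0.006 m and angle between each of motor, pulley, bearing, heatsink's own z axis and vertical below 0.08 rad and linear speed of each of motor, pulley, bearing, heatsink below 0.01 m/s and angular speed of each of motor, pulley, bearing, heatsink below 0.1 rad/s and horizontal distance between pulley and round_recess below 0.0135 m and z of pulley in the frame of round_recess between 0 and 0.006 m and horizontal distance between bearing and pin_plate below 0.0095 m and z of bearing in the frame of pin_plate between 0 and 0.006 m and horizontal distance between heatsink and long_recess below 0.0155 m and z of heatsink in the frame of long_recess between 0 and 0.006 m and angle between the x axis of heatsink and the x axis of long_recess, either way round below 0.4 rad and distance of each of motor_with_disc, gear from where it was at the start of the episode below 0.03 m); the robot touches nothing.
It fails at once if the motor with the disc on its shaft is moved more than 30 mm or tipped (distance of motor_with_disc from where it was at the start of the episode above 0.03 m or angle between motor_with_disc's own z axis and vertical above 0.4 rad).
It fails at once if the toothed gear is moved more than 30 mm or tipped (distance of gear from where it was at the start of the episode above 0.03 m or angle between gear's own z axis and vertical above 0.4 rad).
It also fails if it takes over 120 s, if anything falls off the work surface, if the arm or the gripper's body presses on something with over 40 N, if the wrist force passes 120 N, or if a joint passes its speed limit or range.

### The arm

A 6-joint arm with a two-finger parallel gripper is mounted at the origin on the work surface. World frame = base frame: x ahead of the robot, y to its left, z up, the work surface at z = 0. Lengths are in m, angles in rad, forces in N, time in s.
With the tool pointing down it reaches from about 0.3 to 0.85 m from the base axis. Payload 5.4 kg.
Tool frame: the origin (TCP) lies on the centre line of the jaws, within the pads' length; the fingertips stand 8 mm ahead of it and the grasp point (between the pads) lies 11 mm behind it (manip.tip_extent is the distance from the TCP to the fingertips, in m); z points along the fingers, y is the line along which they close (so a half turn about z gives the same grasp; the last joint's range is limited). The gripper opens to 85 mm and grips with 20 to 120 N. Pads are 22 mm wide; open, the fingers measure 114 mm over their backs; the gripper's body (76 mm by 85 mm) begins 54 mm behind the grasp point. The pads swing forward as they close: fully open they stand 13 mm farther back than shut.
Start: joints at [0.978, 0.158, 1.597, -0, 1.386, -0.21], TCP at [0.215, 0.533, 0.239] pointing down, gripper open.
Joint ranges: [-2.91, 2.91], [-0.94, 2.29], [0.18, 2.7], [-1.29, 4.43], [0.17, 2.64], [-3, 3]. Speed limits (rad/s): [2.57, 2.57, 3.14, 3.14, 3.14, 3.14].

### API

Orientations are given as a unit quaternion [x, y, z, w].
In Python, from bench import manip, vision, sign_off gives the robot as it stands. The module is installed in compiled form; this text tells all that it offers.
- The arm moves only by the tool play_rows, never from a script. Its argument "deltas" is one flat list of numbers, 7 for each row, row after row: the shift along the world's x, y, z in cm, then the turn, a rotation vector about the world's x, y, z in units of 8 degrees (1.0 is 8 degrees), then the finger opening in cm, from 0 to 8.54. A call has exactly 5 rows; each row shifts and turns the commanded pose from where the row before left it; what a row does not reach is not made up. A row lasts 1/10 s, in which the tool goes at most 50 mm and 8.59 degrees, less where a joint would pass 70% of its speed; a pose out of reach is approached as far as the arm can. A call is refused whole if a number of a shift passes 5 or a number of a turn 1, either way. A call with a gripper value outside its range is refused whole. The fingers move at their own pace and stop on an object; "force" is the grip in N (left out, the last holds). Time passes only in rows, so rows that do not move let the fingers close, or fill a call up. It gives the time, the measured TCP pose, the force, the opening and the grip force at its end, in the units of the state.
- manip.get_obs(): the state, without advancing time (a new reading comes with each control period).
- vision.grab_frame(name): name is "scene" or "top" or "wrist"; returns (picture, depth): 480x640x3 uint8, red, green, blue; 480x640 float32, m along the optical axis (not along the pixel's ray), 0 where there is no reading.
- vision.get_calibration(name): a dict with "intrinsics" (3x3 intrinsics, pixels), "rvec" (rotation vector, rad) and "tvec" (3), from world to camera coordinates, as OpenCV has them. Camera axes: x right, y down, z forward; pixel columns grow to the right and rows downward; lengths in m; the calibration is good to about 2 mm. A picture is of the moment at which its call begins: read the wrist's pose just before it. get_calibration takes no time and is no camera call; for the wrist camera it gives the pose at the moment of the call.
- sign_off(): hands the job in; it is judged then, once.
The state is a dict: "time": time; "joints": joint angles; "joint_velocities": joint speeds; "tau": joint torques, N m; "tcp_pos": TCP position; "tool_rot": TCP orientation; "wrist_force": force on the tool from outside, world axes, zero at the start; "ft_torque": the same for the moment, N m; "opening": opening from 0.0 (shut) to 1.0 (fully open); "grasp_force": force on a finger pad.
Only numpy, scipy, OpenCV 4.12 (cv2) and the standard library are available. Lean on these libraries where they do the work, as an engineer would, in place of code of your own. Each camera call takes 0.05 s, during which the arm holds its last target. There are 200 camera calls.

## Working session

There is one attempt and no reset: what is moved stays moved. The work goes in short steps, Python scripts to look and compute and a tool call to move; the robot and the scene stay as the last step left them, time stands still between calls to the robot, and variables do not carry over. Pictures are saved under pics/ and viewed, at most 14 in all, crops included, and the job is handed in when it is done.

Besides the shell and the picture viewer there is one more tool, called after "Emit:" as name(argument=value, ...) on one line, values as JSON. play_rows: Moves the arm, as the interface text tells. Its arguments: {"type":"object","properties":{"deltas":{"type":"array","items":{"type":"number"}},"force":{"type":"number"}},"required":["deltas"]}

```bash
mkdir -p pics; cat > h.py <<'E'
import numpy as np, cv2
from bench import manip, vision, sign_off
def cal(n):
    c=vision.get_calibration(n); R=cv2.Rodrigues(np.array(c["rvec"],float))[0]
    return np.array(c["intrinsics"],float),R,np.array(c["tvec"],float).ravel()
def ray(c,u,v,z):
    K,R,t=c; d=R.T@np.linalg.solve(K,[u,v,1]); o=-R.T@t
    return o+d*(z-o[2])/d[2]
def cloud(c,D):
    K,R,t=c; v,u=np.mgrid[:D.shape[0],:D.shape[1]]
    P=np.stack([(u-K[0,2])*D/K[0,0],(v-K[1,2])*D/K[1,1],D],-1)
    W=(P-t)@R; W[D==0]=np.nan; return W
def save(n,im): cv2.imwrite('pics/%s.png'%n,im[:,:,::-1])
E
python3 - <<'E'
from h import *
o=manip.get_obs();print(o['time'],o['tcp_pos'],o['tool_rot'],o['opening'],manip.tip_extent)
for n in('top','scene'):
    im,D=vision.grab_frame(n);c=cal(n);save(n,im);np.savez(n,im=im,D=D)
    print(n,-c[1].T@c[2],c[1][2],c[0][0,0])
E
```

```text
0.0 [0.21446514 0.53287855 0.23830713] [ 1.90240989e-01  9.81736962e-01 -8.74607299e-04 -3.71346775e-04] 1.0011852683969156 0.008
top [ 0.46647858 -0.01677547  1.04596309] [ 0.12388164  0.00400871 -0.9922889 ] 438.9946733655887
scene [ 1.0900169  -0.76637883  0.76750732] [-0.42309931  0.64684076 -0.63449508] 476.2576576670243
```

View pics/top.png

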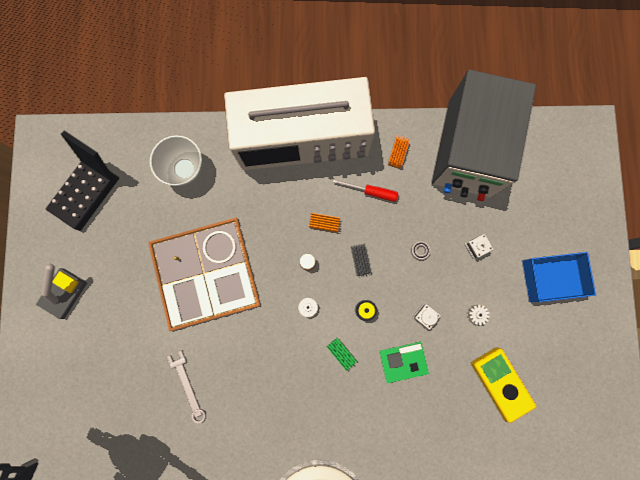

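View pics/scene.png

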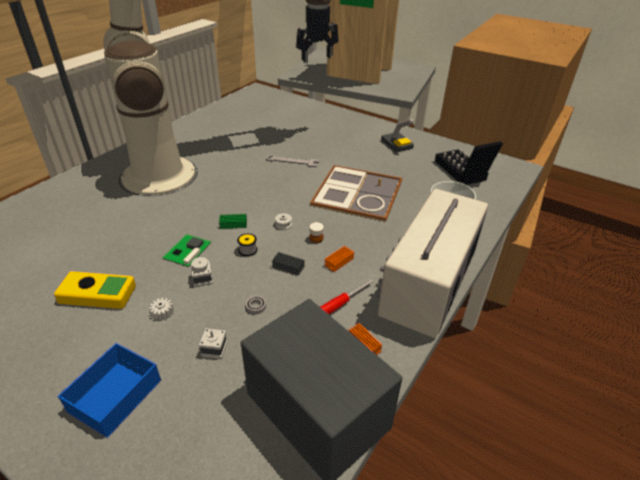

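Top view: the tray is at left (205,273), with pin plate upper-left, round recess upper-right, and the square and long recesses below. The bare motor is at (480,247), disc motor (427,317), gear (480,315), bearing (421,251), pulley (308,308) and dark heatsink (361,260).

```bash
python3 - <<'E'
from h import *
d=np.load('top.npz');im,D=d['im'],d['D'];c=cal('top');W=cloud(c,D)
print('table z',np.nanmedian(W[380:420,220:300,2]))
for n,(u,v),zl,zh in [('motor',(480,247),.028,.045),('mdisc',(427,317),.03,.06),('pulley',(308,308),.015,.032),('gear',(480,315),.015,.032),('bearing',(421,251),.008,.02),('heats',(361,260),.012,.03),('jar',(308,261),.015,.1),('spool',(366,311),.01,.1),('org',(325,222),.01,.1),('tray',(205,273),.009,.02)]:
    r=80 if n=='tray' else 24
    w=W[v-r:v+r,u-r:u+r].reshape(-1,3);m=(w[:,2]>zl)&(w[:,2]<zh);p=w[m]
    q=cv2.minAreaRect((p[:,:2]*1000).astype(np.float32))
    print(n,m.sum(),'rect c',np.round(q[0],1),'size',np.round(q[1],1),'ang',round(q[2],1),'z',np.round(np.percentile(p[:,2],[10,50,95])*1000,1))
big=cv2.resize(im[190:370,140:510],None,fx=2.16,fy=2.16,interpolation=cv2.INTER_CUBIC);save('crop',big)
t=cv2.resize(im[210:340,140:270],(600,600),interpolation=cv2.INTER_CUBIC);save('tray',t)
E
```

```text
table z 0.0006370475942667355
motor 331 rect c [ 595.1 -381.6] size [41.8 43.6] ang 27.9 z [35.5 38.9 42. ]
mdisc 353 rect c [ 434.6 -251.2] size [42.2 42.2] ang 49.8 z [36.4 52.3 57.1]
pulley 281 rect c [458.9  21.4] size [41.7 41.4] ang 89.2 z [20.7 23.2 29.2]
gear 291 rect c [ 436.4 -373.6] size [45. 45.] ang 46.6 z [18.8 22.8 28.7]
bearing 207 rect c [ 589.1 -247.4] size [42.4 42.3] ang 22.7 z [11.  13.8 17.1]
heats 250 rect c [ 568.9 -104.8] size [69.5 32.7] ang 10.3 z [15.3 23.5 27.4]
jar 186 rect c [563.7  19.7] size [32.2 32.9] ang 88.4 z [39.5 42.4 45.2]
spool 349 rect c [ 450.4 -113.3] size [45.7 45.2] ang 88.8 z [34.5 36.8 39.5]
org 347 rect c [659.4 -20.1] size [69.8 33.1] ang 79.6 z [12.3 21.9 26.7]
tray 4255 rect c [522.3 260.9] size [284. 222.] ang 15.4 z [ 9.5 11.9 15.5]
```

View pics/tray.png

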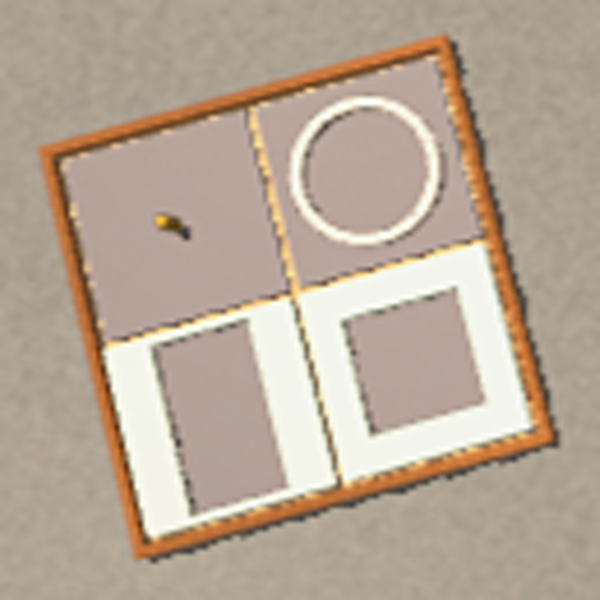

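View pics/crop.png

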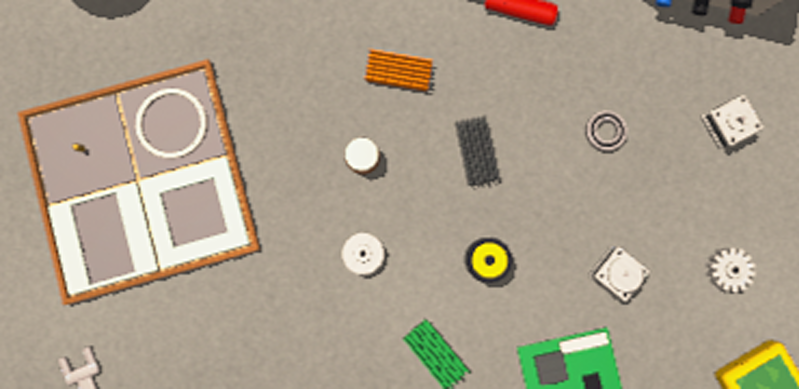

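Tray crop: corners (42,148), (447,37), (555,440), (140,556); pin tip near (160,218), ring centre (366,170). The wider crop confirms the bare-shaft motor, smooth pulley, bearing and black heatsink identified above.

```bash
python3 - <<'E'
from h import *
c=cal('top');s=130/600
def w(pts,z): return np.array([ray(c,140+(u+.5)*s-.5,210+(v+.5)*s-.5,z)[:2]*1000 for u,v in pts])
T=w([(42,148),(447,37),(555,440),(140,556)],.012);print('tray',T.round(1),T.mean(0).round(1),[np.linalg.norm(T[i]-T[i-1]).round(1) for i in range(4)],np.degrees(np.arctan2(*(T[0]-T[3])[::-1])).round(1))
C=T.mean(0);a=np.arctan2(*(T[0]-T[3])[::-1]);ex=np.array([np.cos(a),np.sin(a)]);ey=np.array([-ex[1],ex[0]])
for n,p,z in[('ring',[(366,170)],.012),('sq',[(342,320),(460,287),(485,405),(370,437)],.009),('long',[(152,345),(247,320),(288,487),(192,515)],.009),('pin',[(160,218)],.029)]:
    q=w(p,z).mean(0);d=q-C;print(n,q.round(1),'in tray',(d@ex).round(1),(d@ey).round(1))
for i in(50,-50):
  for j in(50,-50):print(i,j,(C+i*ex+j*ey).round(1))
E
```

```text
tray [[618.4 397.6]
 [673.6 188.8]
 [465.1 132. ]
 [410.1 341. ]] [541.8 264.8] [np.float64(215.9), np.float64(216.0), np.float64(216.1), np.float64(216.1)] 15.2
ring [604.5 229.9] in tray 51.3 -50.2
sq [505.6 204.5] in tray -50.8 -48.8
long [479.5 303.4] in tray -50.0 53.5
pin [579.3 329.8] in tray 53.2 52.8
50 50 [576.9 326.2]
50 -50 [603.2 229.7]
-50 50 [480.4 300. ]
-50 -50 [506.7 203.5]
```

Emit:
play_rows(deltas=[1.63,-3.41,-1,0,0,0.31,8.5,1.63,-3.41,-1,0,0,0.31,8.5,1.63,-3.41,-1,0,0,0.31,8.5,1.63,-3.41,-1,0,0,0.31,8.5,1.63,-3.41,-1,0,0,0.31,8.5], force=40)

```text
time: 0.6
tcp_pos: [0.2964, 0.3613, 0.1885]
tool_rot: [0.082, 0.997, -0.0, -0.0]
wrist_force: [0.1, 1.0, -0.2]
opening: 1.0
grasp_force: 0.0
```

Emit:
play_rows(deltas=[1.63,-3.41,-1,0,0,0.31,8.5,1.63,-3.41,-1,0,0,0.31,8.5,1.63,-3.41,-1,0,0,0.31,8.5,1.63,-3.41,-1,0,0,0.31,8.5,1.63,-3.41,-1,0,0,0.31,8.5])

```text
time: 1.1
tcp_pos: [0.3779, 0.1909, 0.1387]
tool_rot: [-0.026, 1.0, -0.0, -0.0]
wrist_force: [0.4, 0.3, 0.2]
opening: 0.994
grasp_force: 0.0
```

Emit:
play_rows(deltas=[1.63,-3.41,-1,0,0,0.31,8.5,1.63,-3.41,-1,0,0,0.31,8.5,1.63,-3.41,-1,0,0,0.31,8.5,1.63,-3.41,-1,0,0,0.31,8.5,1.63,-3.41,-1,0,0,0.31,8.5])

```text
time: 1.6
tcp_pos: [0.4594, 0.0204, 0.0887]
tool_rot: [-0.134, 0.991, 0.0, -0.0]
wrist_force: [0.3, -0.1, -0.4]
opening: 0.998
grasp_force: 0.0
```

Emit:
play_rows(deltas=[0,0,-2,0,0,0,7,0,0,-2,0,0,0,7,0,0,-2,0,0,0,7,0,0,-1.57,0,0,0,7,0,0,0,0,0,0,7])

```text
time: 2.1
tcp_pos: [0.4568, 0.0223, 0.0113]
tool_rot: [-0.133, 0.991, 0.001, -0.003]
wrist_force: [-0.7, -0.7, -0.1]
opening: 0.818
grasp_force: 0.0
```

Emit:
play_rows(deltas=[0,0,0,0,0,0,3.5,0,0,0,0,0,0,3.5,0,0,0,0,0,0,3.5,0,0,0,0,0,0,3.5,0,0,0,0,0,0,3.5])

```text
time: 2.6
tcp_pos: [0.4604, 0.0216, 0.0148]
tool_rot: [-0.133, 0.991, -0.0, 0.001]
wrist_force: [-1.1, -0.1, 6.6]
opening: 0.497
grasp_force: 40.9
```

Emit:
play_rows(deltas=[0,0,1,0,0,0,3.5,0,0,3,0,0,0,3.5,0,0,3,0,0,0,3.5,0.7,1,2,0,0,0,3.5,1.7,2.4,0,0,0,0,3.5])

```text
time: 3.1
tcp_pos: [0.4854, 0.055, 0.1075]
tool_rot: [-0.132, 0.991, -0.001, 0.003]
wrist_force: [1.2, -0.1, -0.9]
opening: 0.497
grasp_force: 40.8
```

Emit:
play_rows(deltas=[2.4,3.5,0,0,0,0,3.5,2.4,3.5,0,0,0,0,3.5,2.4,3.5,0,0,0,0,3.5,2.4,3.5,0,0,0,0,3.5,1.4,2.3,0,0,0,0,3.5])

```text
time: 3.6
tcp_pos: [0.5943, 0.2213, 0.1041]
tool_rot: [-0.133, 0.991, 0.0, 0.0]
wrist_force: [0.1, 0.3, -0.8]
opening: 0.493
grasp_force: 40.9
```

```bash
python3 - <<'E'
from h import *
o=manip.get_obs();print(o['tcp_pos'],o['tool_rot'],o['opening'],o['grasp_force'],o['wrist_force'])
im,D=vision.grab_frame('wrist');save('w1',im)
E
```

```text
[0.59425479 0.221289   0.1041248 ] [-1.33494004e-01  9.91049488e-01  2.28983639e-04  4.59029165e-04] 0.4934070813791197 40.85206925868988 [ 0.07332609  0.27247913 -0.827741  ]
```

View pics/w1.png

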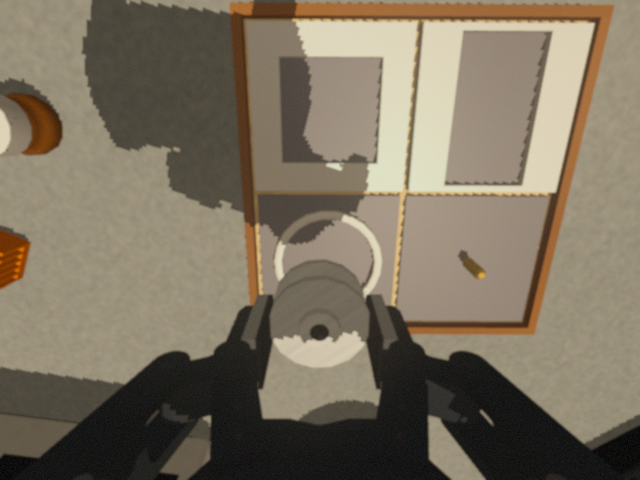

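Wrist view: the pulley is held level between the pads, hub at (320,330), with the ring just ahead at (328,258). Lowering.

Emit:
play_rows(deltas=[1,0.9,-1,0,0,0,3.5,0,0,-2.5,0,0,0,3.5,0,0,-2.3,0,0,0,3.5,0,0,-1.5,0,0,0,3.5,0,0,-0.3,0,0,0,3.5])

```text
time: 4.15
tcp_pos: [0.6013, 0.2274, 0.0254]
tool_rot: [-0.133, 0.991, -0.0, -0.002]
wrist_force: [-0.2, 0.5, -0.7]
opening: 0.498
grasp_force: 40.9
```

Emit:
play_rows(deltas=[0,0,-0.2,0,0,0,3.5,0,0,-0.2,0,0,0,3.5,0,0,0,0,0,0,3.5,0,0,0,0,0,0,3.5,0,0,0,0,0,0,3.5])

```text
time: 4.65
tcp_pos: [0.6037, 0.2279, 0.0242]
tool_rot: [-0.133, 0.991, 0.0, 0.0]
wrist_force: [-0.2, -0.0, -0.5]
opening: 0.494
grasp_force: 40.9
```

Emit:
play_rows(deltas=[0,0,-0.1,0,0,0,3.5,0,0,-0.1,0,0,0,3.5,0,0,0,0,0,0,3.5,0,0,0,0,0,0,6.2,0,0,0,0,0,0,6.2])

```text
time: 5.15
tcp_pos: [0.6033, 0.2279, 0.0216]
tool_rot: [-0.133, 0.991, 0.0, 0.0]
wrist_force: [0.5, 0.7, 0.3]
opening: 0.724
grasp_force: 0.0
```

Emit:
play_rows(deltas=[0,0,0,0,0,0,6.2,0,0,1,0,0,0,6.2,0,0,3,0,0,0,6.5,0,0,4,0,0,0,7,0,0,2,0,0,0,7])

```text
time: 5.65
tcp_pos: [0.6053, 0.2282, 0.1264]
tool_rot: [-0.133, 0.991, 0.0, 0.003]
wrist_force: [1.0, 0.7, 0.4]
opening: 0.818
grasp_force: 0.0
```

```bash
python3 - <<'E'
from h import *
o=manip.get_obs();print(o['tcp_pos'],o['opening'],o['wrist_force'])
im,D=vision.grab_frame('wrist');save('w2',im)
c=cal('wrist');W=cloud(c,D)
m=(abs(W[...,0]-.604)<.03)&(abs(W[...,1]-.23)<.03)&(W[...,2]>.02)&(W[...,2]<.045);p=W[m]
q=cv2.minAreaRect((p[:,:2]*1000).astype(np.float32));print(q,np.percentile(p[:,2],[5,25,50,75,95]))
f=p[(p[:,2]<.0325)&(p[:,2]>.026)];A=np.c_[f[:,:2],np.ones(len(f))];print(np.linalg.lstsq(A,f[:,2],rcond=None)[0])
E
```

```text
[0.60529327 0.22824269 0.12638812] 0.8181488050382901 [1.00585972 0.65639204 0.42118455]
((604.183837890625, 227.3203125), (43.19758224487305, 43.342594146728516), 62.94401168823242) [0.0318013  0.03261302 0.03317247 0.03382719 0.03841501]
[0.0161116  0.00471137 0.02119917]
```

View pics/w2.png

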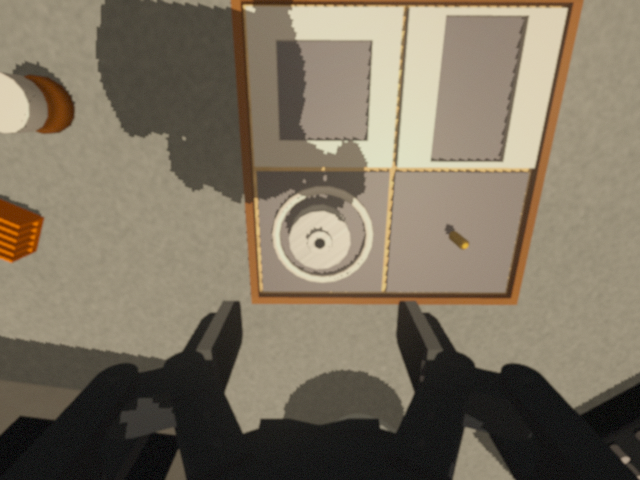

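Wrist view: the pulley sits flat inside the ring at (320,238). Next is the heatsink.

Emit:
play_rows(deltas=[-0.36,-3.33,-0.4,0,0,-0.06,7,-0.36,-3.33,-0.4,0,0,-0.06,7,-0.36,-3.33,-0.4,0,0,-0.06,7,-0.36,-3.33,-0.4,0,0,-0.06,7,-0.36,-3.33,-0.4,0,0,-0.06,7])

```text
time: 6.2
tcp_pos: [0.5849, 0.0601, 0.1016]
tool_rot: [-0.112, 0.994, -0.0, 0.0]
wrist_force: [0.3, 0.0, 0.3]
opening: 0.815
grasp_force: 0.0
```

Emit:
play_rows(deltas=[-0.36,-3.33,-0.4,0,0,-0.06,7,-0.36,-3.33,-0.4,0,0,-0.06,7,-0.36,-3.33,-0.4,0,0,-0.06,7,-0.36,-3.33,-0.4,0,0,-0.06,7,-0.36,-3.33,-0.4,0,0,-0.06,7])

```text
time: 6.7
tcp_pos: [0.567, -0.1065, 0.0816]
tool_rot: [-0.091, 0.996, -0.0, 0.0]
wrist_force: [0.1, 0.2, -0.4]
opening: 0.821
grasp_force: 0.0
```

Emit:
play_rows(deltas=[0,0,0,0,0,0,7,0,0,0,0,0,0,7,0,0,-1,0,0,0,7,0,0,-2,0,0,0,7,0,0,0,0,0,0,7])

```text
time: 7.2
tcp_pos: [0.565, -0.1029, 0.0484]
tool_rot: [-0.092, 0.996, 0.002, -0.003]
wrist_force: [-1.6, 0.0, -0.9]
opening: 0.821
grasp_force: 0.0
```

Emit:
play_rows(deltas=[0.1,0,-1.5,0,0,0,7,0.1,0,-1.5,0,0,0,7,0,0,-0.7,0,0,0,7,0,0,0,0,0,0,7,0,0,0,0,0,0,7])

```text
time: 7.7
tcp_pos: [0.5694, -0.1052, 0.0146]
tool_rot: [-0.091, 0.996, 0.0, -0.0]
wrist_force: [0.2, -0.1, 0.0]
opening: 0.821
grasp_force: 0.0
```

Emit:
play_rows(deltas=[0,0,0,0,0,0,2.4,0,0,0,0,0,0,2.4,0,0,0,0,0,0,2.4,0,0,0,0,0,0,2.4,0,0,0,0,0,0,2.4])

```text
time: 8.2
tcp_pos: [0.57, -0.1054, 0.0154]
tool_rot: [-0.091, 0.996, -0.0, 0.001]
wrist_force: [0.5, 0.3, 4.3]
opening: 0.363
grasp_force: 41.8
```

Emit:
play_rows(deltas=[0,0,1,0,0,0,2.4,0,0,3,0,0,0,2.4,0,0,3,0,0,0,2.4,-0.3,1.6,2,0,0,0,2.4,-0.7,3,0,0,0,0,2.4])

```text
time: 8.7
tcp_pos: [0.5621, -0.0609, 0.1089]
tool_rot: [-0.09, 0.996, -0.002, 0.004]
wrist_force: [0.7, 0.1, -0.8]
opening: 0.365
grasp_force: 41.2
```

Emit:
play_rows(deltas=[-0.8,3.6,0,0,0,0.06,2.4,-0.8,3.6,0,0,0,0.06,2.4,-0.8,3.6,0,0,0,0.06,2.4,-0.8,3.6,0,0,0,0.06,2.4,-0.8,3.6,0,0,0,0.06,2.4])

```text
time: 9.2
tcp_pos: [0.5183, 0.1222, 0.1047]
tool_rot: [-0.112, 0.994, 0.0, -0.0]
wrist_force: [1.1, 0.3, -1.1]
opening: 0.363
grasp_force: 41.2
```

Emit:
play_rows(deltas=[-0.8,3.6,0,0,0,0.06,2.4,-0.8,3.6,0,0,0,0.06,2.4,-0.8,3.6,0,0,0,0.06,2.4,-0.8,3.6,0,0,0,0.06,2.4,-0.8,3.6,0,0,0,0.06,2.4])

```text
time: 9.7
tcp_pos: [0.4783, 0.3022, 0.1047]
tool_rot: [-0.133, 0.991, -0.0, -0.0]
wrist_force: [0.2, -0.4, -0.6]
opening: 0.369
grasp_force: 41.2
```

Emit:
play_rows(deltas=[0,0,0,0,0,0,2.4,0,0,0,0,0,0,2.4,0,0,0,0,0,0,2.4,0,0,0,0,0,0,2.4,0,0,0,0,0,0,2.4])

```text
time: 10.2
tcp_pos: [0.4796, 0.2999, 0.1046]
tool_rot: [-0.132, 0.991, -0.0, -0.0]
wrist_force: [-0.1, -0.8, -0.8]
opening: 0.365
grasp_force: 41.2
```

Emit:
play_rows(deltas=[0,0.1,-2,0,0,0,2.4,0,0,-2.5,0,0,0,2.4,0,0,-2,0,0,0,2.4,0,0,-1.3,0,0,0,2.4,0,0,-0.3,0,0,0,2.4])

```text
time: 10.7
tcp_pos: [0.4783, 0.301, 0.0224]
tool_rot: [-0.133, 0.991, -0.0, -0.002]
wrist_force: [-3.4, -1.5, 4.6]
opening: 0.363
grasp_force: 41.8
```

Emit:
play_rows(deltas=[0,0,-0.1,0,0,0,2.4,0,0,0,0,0,0,2.4,0,0,0,0,0,0,2.4,0,0,0,0,0,0,2.4,0,0,0,0,0,0,2.4])

```text
time: 11.2
tcp_pos: [0.4796, 0.302, 0.023]
tool_rot: [-0.133, 0.991, 0.0, 0.0]
wrist_force: [-0.1, -0.3, -0.7]
opening: 0.368
grasp_force: 41.2
```

Emit:
play_rows(deltas=[0,0,-0.05,0,0,0,2.4,0,0,0,0,0,0,5,0,0,0,0,0,0,5,0,0,1,0,0,0,5,0,0,3,0,0,0,6])

```text
time: 11.7
tcp_pos: [0.4769, 0.3009, 0.0602]
tool_rot: [-0.133, 0.991, -0.001, -0.003]
wrist_force: [-0.5, 0.5, 0.4]
opening: 0.698
grasp_force: 0.0
```

Emit:
play_rows(deltas=[0,0,4,0,0,0,7,0.4,-1.5,0.5,0,0,0,7,0.7,-3.4,0,0,0,0,7,0.7,-3.6,0,0,0,0,7,0.7,-3.6,0,0,0,0,7])

```text
time: 12.2
tcp_pos: [0.5044, 0.1794, 0.1075]
tool_rot: [-0.133, 0.991, -0.0, 0.0]
wrist_force: [0.6, -0.3, -0.1]
opening: 0.822
grasp_force: 0.0
```

Emit:
play_rows(deltas=[0.7,-3.6,0,0,0,0,7,0.7,-3.6,0,0,0,0,7,0.7,-3.6,0,0,0,0,7,0.7,-3.6,0,0,0,0,7,0.7,-3.6,0,0,0,0,7])

```text
time: 12.7
tcp_pos: [0.5393, -0.001, 0.1074]
tool_rot: [-0.133, 0.991, -0.0, 0.0]
wrist_force: [0.0, -0.1, 0.3]
opening: 0.825
grasp_force: 0.0
```

Emit:
play_rows(deltas=[0.7,-3.6,0,0,0,0,7,0.7,-3.6,0,0,0,0,7,0.7,-3.6,0,0,0,0,7,0.7,-3.6,0,0,0,0,7,0.7,-3.6,0,0,0,0,7])

```text
time: 13.2
tcp_pos: [0.5741, -0.181, 0.1074]
tool_rot: [-0.133, 0.991, -0.0, 0.0]
wrist_force: [0.1, 0.0, -0.7]
opening: 0.818
grasp_force: 0.0
```

```bash
python3 - <<'E'
from h import *
o=manip.get_obs();print(o['tcp_pos'],o['opening'],o['wrist_force'])
im,D=vision.grab_frame('top')
W=cloud(cal('top'),D)
for n,(x,y),lo,hi in[('heat',(.48,.301),.018,.05),('pul',(.604,.229),.02,.05),('bear',(.589,-.247),.008,.025)]:
    m=(abs(W[...,0]-x)<.05)&(abs(W[...,1]-y)<.045)&(W[...,2]>lo)&(W[...,2]<hi);p=W[m]
    print(n,m.sum(),cv2.minAreaRect((p[:,:2]*1000).astype(np.float32)) if m.sum() else '',np.percentile(p[:,2],[10,50,90]).round(4) if m.sum() else '')
E
```

```text
[ 0.57414956 -0.18099248  0.10735529] 0.8181632430021533 [ 0.12944115  0.01359941 -0.68288188]
heat 461 ((473.67218017578125, 302.1653137207031), (51.31797790527344, 84.98579406738281), 84.98728942871094) [0.0206 0.0286 0.0327]
pul 272 ((602.0885009765625, 227.75027465820312), (41.68190383911133, 41.673397064208984), 63.1390266418457) [0.027  0.0299 0.0343]
bear 0
```

Emit:
play_rows(deltas=[0.75,-3.3,0,0,0,0,7,0.75,-3.3,0,0,0,0,7,0,0,-2.5,0,0,0,7,0,0,-2.5,0,0,0,7,0,0,-2,0,0,0,7])

```text
time: 13.75
tcp_pos: [0.5885, -0.2453, 0.0357]
tool_rot: [-0.132, 0.991, 0.0, -0.001]
wrist_force: [-1.3, 0.7, 0.8]
opening: 0.819
grasp_force: 0.0
```

Emit:
play_rows(deltas=[0,0,-1.5,0,0,0,7,0,0,-1,0,0,0,7,0,0,-0.3,0,0,0,7,0,0,0,0,0,0,7,0,0,0,0,0,0,6])

```text
time: 14.25
tcp_pos: [0.5901, -0.2456, 0.0102]
tool_rot: [-0.133, 0.991, -0.001, 0.001]
wrist_force: [0.4, -0.3, -0.2]
opening: 0.706
grasp_force: 0.0
```

Emit:
play_rows(deltas=[0,0,0,0,0,0,3.5,0,0,0,0,0,0,3.5,0,0,0,0,0,0,3.5,0,0,0,0,0,0,3.5,0,0,0,0,0,0,3.5])

```text
time: 14.75
tcp_pos: [0.5902, -0.2457, 0.0108]
tool_rot: [-0.133, 0.991, -0.001, 0.001]
wrist_force: [-1.2, -0.1, 6.3]
opening: 0.488
grasp_force: 40.2
```

Emit:
play_rows(deltas=[0,0,1,0,0,0,3.5,0,0,3,0,0,0,3.5,0,0,4,0,0,0,3.5,0,1.5,2,0,0,0,3.5,0,3,0,0,0,0,3.5])

```text
time: 15.25
tcp_pos: [0.5921, -0.203, 0.1147]
tool_rot: [-0.132, 0.991, -0.003, 0.004]
wrist_force: [1.6, 0.2, -0.6]
opening: 0.493
grasp_force: 40.7
```

Emit:
play_rows(deltas=[-0.1,4,0,0,0,0,3.5,-0.1,4,0,0,0,0,3.5,-0.1,4,0,0,0,0,3.5,-0.1,4,0,0,0,0,3.5,-0.1,4,0,0,0,0,3.5])

```text
time: 15.75
tcp_pos: [0.584, 0.0015, 0.1097]
tool_rot: [-0.133, 0.991, -0.0, 0.0]
wrist_force: [1.2, -0.1, -0.6]
opening: 0.491
grasp_force: 40.7
```

Emit:
play_rows(deltas=[-0.1,4,0,0,0,0,3.5,-0.1,4,0,0,0,0,3.5,-0.1,4,0,0,0,0,3.5,-0.1,4,0,0,0,0,3.5,-0.1,4,0,0,0,0,3.5])

```text
time: 16.25
tcp_pos: [0.579, 0.2016, 0.1097]
tool_rot: [-0.133, 0.991, 0.0, 0.0]
wrist_force: [-0.4, -0.5, -0.7]
opening: 0.49
grasp_force: 40.7
```

Emit:
play_rows(deltas=[-0.1,4,0,0,0,0,3.5,-0.1,4,0,0,0,0,3.5,0,2.8,0,0,0,0,3.5,0,2,0,0,0,0,3.5,0,0,0,0,0,0,3.5])

```text
time: 16.75
tcp_pos: [0.5767, 0.3305, 0.1095]
tool_rot: [-0.134, 0.991, 0.0, 0.0]
wrist_force: [-0.1, 0.9, -0.4]
opening: 0.491
grasp_force: 40.7
```

```bash
python3 - <<'E'
from h import *
o=manip.get_obs();print(o['tcp_pos'],o['opening'],o['wrist_force'],o['grasp_force'])
im,D=vision.grab_frame('wrist');save('w3',im)
E
```

```text
[0.57665104 0.33047414 0.10951722] 0.4908794151195358 [-0.12229786  0.90895514 -0.42995636] 40.72677455842495
```

View pics/w3.png

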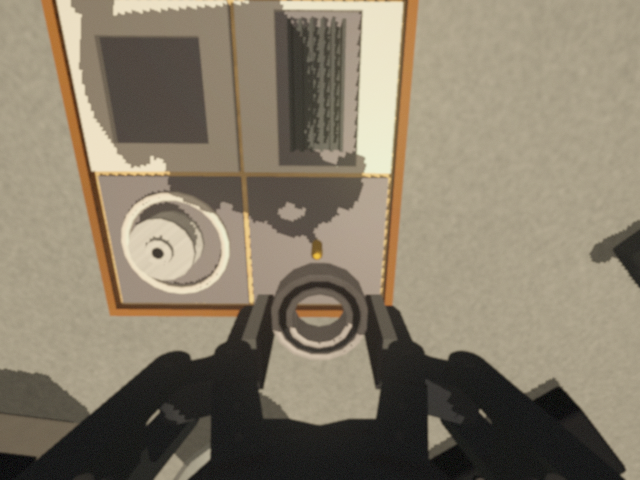

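Wrist view: heatsink in its recess at (322,85), pulley in its ring; the bearing is held at (320,312), with the pin from its base (316,240) to its tip (317,256).

```bash
python3 - <<'E'
from h import *
c=cal('wrist');print('pin tip',ray(c,317,255,.030),'base',ray(c,316,239,.007))
print('bearing top',ray(c,320,314,.1095+.0045))
for n,p in[('long',[(285,12),(362,12),(357,165),(280,165)]),]:
    print(n,np.mean([ray(c,*q,.010)for q in p],0))
print('ring',ray(c,175,243,.012))
E
```

```text
pin tip [0.57822807 0.32687694 0.03      ] base [0.5750321  0.32508995 0.007     ]
bearing top [0.57254274 0.32725126 0.114     ]
long [0.47954866 0.30234488 0.01      ]
ring [0.60327457 0.22748902 0.012     ]
```

Emit:
play_rows(deltas=[0.3,-0.2,0,0,0,0,3.5,0,0,-3,0,0,0,3.5,0,0,-2.5,0,0,0,3.5,0,0,-1.5,0,0,0,3.5,0,0,0,0,0,0,3.5])

```text
time: 17.3
tcp_pos: [0.5786, 0.3241, 0.0363]
tool_rot: [-0.132, 0.991, -0.001, -0.003]
wrist_force: [0.3, 0.2, -0.5]
opening: 0.494
grasp_force: 40.7
```

Emit:
play_rows(deltas=[0,0,-0.7,0,0,0,3.5,0,0,-0.7,0,0,0,3.5,0,0,-0.4,0,0,0,3.5,0,0,-0.2,0,0,0,3.5,0,0,0,0,0,0,3.5])

```text
time: 17.8
tcp_pos: [0.5802, 0.3259, 0.019]
tool_rot: [-0.133, 0.991, -0.0, -0.0]
wrist_force: [-0.4, -0.7, -1.7]
opening: 0.492
grasp_force: 40.7
```

Emit:
play_rows(deltas=[0,0,-0.1,0,0,0,3.5,0,0,0,0,0,0,3.5,0,0,0,0,0,0,6,0,0,0,0,0,0,6,0,0,1,0,0,0,6])

```text
time: 18.3
tcp_pos: [0.5791, 0.3254, 0.027]
tool_rot: [-0.133, 0.991, -0.0, -0.001]
wrist_force: [-0.9, -0.2, -1.2]
opening: 0.703
grasp_force: 0.0
```

Emit:
play_rows(deltas=[0,0,3,0,0,0,6,0,0,4,0,0,0,7,0,-1.5,2,0,0,0,7,0.1,-3,0,0,0,0.1,7,0.1,-4,0,0,0,0.1,7])

```text
time: 18.8
tcp_pos: [0.5832, 0.2414, 0.1207]
tool_rot: [-0.148, 0.989, 0.0, 0.002]
wrist_force: [0.3, -0.7, 0.0]
opening: 0.818
grasp_force: 0.0
```

Emit:
play_rows(deltas=[0.1,-4,0,0,0,0.1,7,0.1,-4,0,0,0,0.1,7,0.1,-4,0,0,0,0.1,7,0.1,-4,0,0,0,0.1,7,0.1,-4,0,0,0,0.1,7])

```text
time: 19.3
tcp_pos: [0.5875, 0.0392, 0.1193]
tool_rot: [-0.181, 0.983, -0.0, 0.001]
wrist_force: [0.2, 0.2, -0.4]
opening: 0.822
grasp_force: 0.0
```

Emit:
play_rows(deltas=[0.1,-4,0,0,0,0.1,7,0.1,-4,0,0,0,0.1,7,0.1,-4,0,0,0,0.1,7,0.1,-4,0,0,0,0.1,7,0.1,-4,0,0,0,0.1,7])

```text
time: 19.8
tcp_pos: [0.5925, -0.1609, 0.1193]
tool_rot: [-0.216, 0.976, -0.0, 0.001]
wrist_force: [0.7, 0.4, 0.2]
opening: 0.817
grasp_force: 0.0
```

Emit:
play_rows(deltas=[0.1,-4,0,0,0,0.1,7,0.1,-4,0,0,0,0.1,7,0.1,-4,0,0,0,0.1,7,0,-4,0,0,0,0,7,0,0,0,0,0,0,7])

```text
time: 20.3
tcp_pos: [0.5949, -0.3247, 0.1195]
tool_rot: [-0.233, 0.972, -0.002, 0.001]
wrist_force: [0.6, 0.3, 1.0]
opening: 0.823
grasp_force: 0.0
```

```bash
python3 - <<'E'
from h import *
o=manip.get_obs();q=o['tool_rot'];print(o['tcp_pos'],2*np.degrees(np.arctan2(q[1],q[0]))-90)
c=cal('wrist');im,D=vision.grab_frame('wrist');save('w4',im);W=cloud(c,D)
m=(abs(W[...,0]-.595)<.045)&(abs(W[...,1]+.382)<.045)&(W[...,2]>.032)&(W[...,2]<.046);p=W[m]
print(m.sum(),cv2.minAreaRect((p[:,:2]*1000).astype(np.float32)))
im,D=vision.grab_frame('top');save('top2',cv2.resize(im[210:340,140:270],(600,600),interpolation=cv2.INTER_CUBIC))
W=cloud(cal('top'),D);m=(abs(W[...,0]-.578)<.03)&(abs(W[...,1]-.327)<.03)&(W[...,2]>.0145);p=W[m]
print('bear',m.sum(),cv2.minAreaRect((p[:,:2]*1000).astype(np.float32)),np.percentile(p[:,2],[10,50,90]).round(4))
E
```

```text
[ 0.59489426 -0.32472539  0.11951462] 116.98515703642548
3957 ((594.7322387695312, -383.9167175292969), (41.6447868347168, 42.707916259765625), 27.080482482910156)
bear 230 ((578.5697631835938, 325.93017578125), (43.6537971496582, 40.484832763671875), 89.97563171386719) [0.0174 0.0207 0.0241]
```

View pics/top2.png

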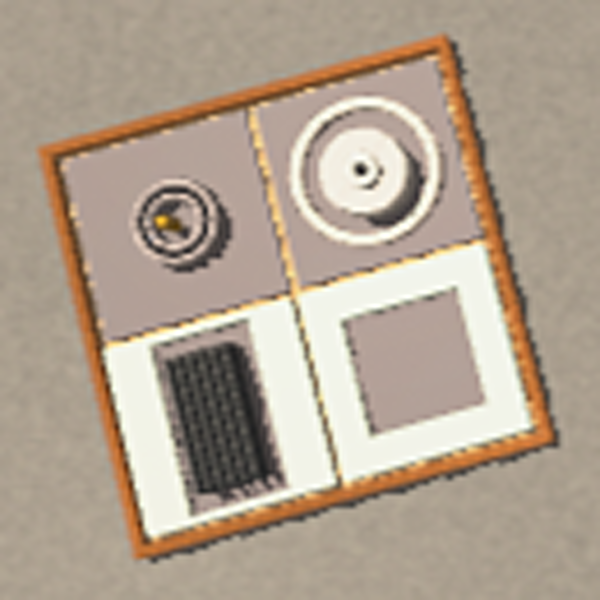

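View pics/w4.png

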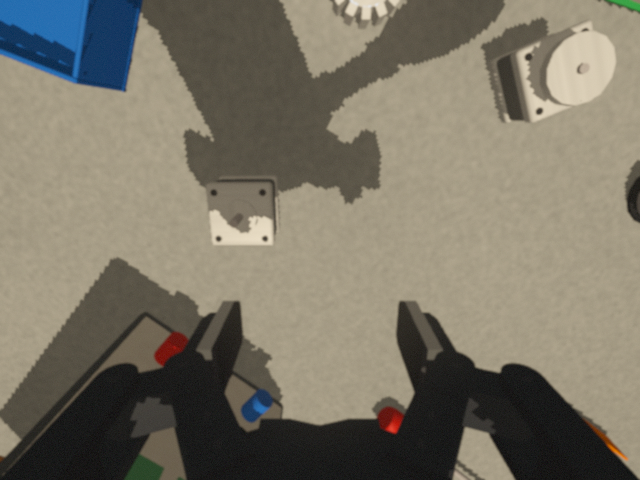

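Top view: the bearing is over the pin at (178,222), the pulley centred in its ring, and the heatsink in the long recess. The wrist view shows the bare motor at (242,212), with the power supply close to the gripper, so I'll check that clearance.

```bash
python3 - <<'E'
from h import *
d=np.load('top.npz');W=cloud(cal('top'),d['D'])
m=(W[...,2]>.01)&(W[...,0]>.6)&(W[...,0]<.76)&(W[...,1]<-.25)&(W[...,1]>-.52)&~((abs(W[...,0]-.595)<.045)&(abs(W[...,1]+.382)<.045))
p=W[m]
for y in np.arange(-.5,-.25,.03):
    q=p[abs(p[:,1]-y)<.015]
    if len(q): i=q[:,0].argmin();print(round(y,2),q[i].round(3))
E
```

```text
-0.44 [ 0.727 -0.426  0.154]
-0.41 [ 0.714 -0.418  0.132]
-0.38 [ 0.7   -0.391  0.046]
-0.35 [ 0.71  -0.353  0.043]
-0.32 [ 0.719 -0.312  0.048]
-0.29 [ 0.722 -0.304  0.037]
-0.26 [ 0.6   -0.266  0.016]
```

Emit:
play_rows(deltas=[0,-3,0,0,0,0,7,0,-2.8,0,0,0,0,7,0,0,-1,0,0,0,7,0,0,-2,0,0,0,7,0,0,-2,0,0,0,7])

```text
time: 20.9
tcp_pos: [0.5958, -0.3753, 0.0678]
tool_rot: [-0.236, 0.972, 0.0, 0.0]
wrist_force: [-0.5, 0.1, -1.2]
opening: 0.816
grasp_force: 0.0
```

Emit:
play_rows(deltas=[0,0,-2,0,0,0,7,0,0,-1.8,0,0,0,7,0,0,-1,0,0,0,7,0,0,0,0,0,0,7,0,0,0,0,0,0,6.5])

```text
time: 21.4
tcp_pos: [0.5957, -0.377, 0.0207]
tool_rot: [-0.236, 0.972, -0.0, 0.0]
wrist_force: [0.7, -0.3, -0.4]
opening: 0.76
grasp_force: 0.0
```

Emit:
play_rows(deltas=[0,0,0,0,0,0,3.3,0,0,0,0,0,0,3.3,0,0,0,0,0,0,3.3,0,0,0,0,0,0,3.3,0,0,0,0,0,0,3.3], force=60)

```text
time: 21.9
tcp_pos: [0.5968, -0.3788, 0.0227]
tool_rot: [-0.236, 0.972, -0.002, 0.001]
wrist_force: [1.8, -1.5, 6.4]
opening: 0.477
grasp_force: 63.1
```

Emit:
play_rows(deltas=[0,0,1,0,0,0,3.3,0,0,2,0,0,0,3.3,0,0,3,0,0,0,3.3,0,1,2,0,0,0,3.3,-0.3,2,1,0,0,0,3.3])

```text
time: 22.4
tcp_pos: [0.5926, -0.3483, 0.1125]
tool_rot: [-0.235, 0.972, -0.001, 0.001]
wrist_force: [0.2, -1.0, -3.4]
opening: 0.475
grasp_force: 62.2
```

Emit:
play_rows(deltas=[-0.6,3.7,0,0,0,-0.1,3.3,-0.6,3.7,0,0,0,-0.1,3.3,-0.6,3.7,0,0,0,-0.1,3.3,-0.6,3.7,0,0,0,-0.1,3.3,-0.6,3.7,0,0,0,-0.1,3.3])

```text
time: 22.9
tcp_pos: [0.5607, -0.16, 0.1093]
tool_rot: [-0.201, 0.98, 0.001, -0.001]
wrist_force: [0.4, 0.2, -3.2]
opening: 0.482
grasp_force: 62.1
```

Emit:
play_rows(deltas=[-0.6,3.7,0,0,0,-0.1,3.3,-0.6,3.7,0,0,0,-0.1,3.3,-0.6,3.7,0,0,0,-0.1,3.3,-0.6,3.7,0,0,0,-0.1,3.3,-0.6,3.7,0,0,0,-0.1,3.3])

```text
time: 23.4
tcp_pos: [0.5306, 0.0246, 0.1095]
tool_rot: [-0.167, 0.986, 0.001, -0.001]
wrist_force: [1.5, 1.0, -2.8]
opening: 0.48
grasp_force: 62.1
```

Emit:
play_rows(deltas=[-0.6,3.7,0,0,0,-0.1,3.3,-0.6,3.7,0,0,0,-0.1,3.3,-0.6,3.7,0,0,0,-0.1,3.3,-0.6,3.7,0,0,0,-0.1,3.3,-0.4,3,0,0,0,-0.1,3.3])

```text
time: 23.9
tcp_pos: [0.5023, 0.2027, 0.1095]
tool_rot: [-0.133, 0.991, 0.0, -0.001]
wrist_force: [-0.6, 0.4, -3.8]
opening: 0.476
grasp_force: 62.1
```

Emit:
play_rows(deltas=[0,0,0,0,0,0,3.3,0,0,0,0,0,0,3.3,0,0,0,0,0,0,3.3,0,0,0,0,0,0,3.3,0,0,0,0,0,0,3.3])

```text
time: 24.4
tcp_pos: [0.5044, 0.2, 0.1101]
tool_rot: [-0.132, 0.991, -0.0, -0.0]
wrist_force: [0.5, 0.8, -4.5]
opening: 0.476
grasp_force: 62.2
```

```bash
python3 - <<'E'
from h import *
o=manip.get_obs();q=o['tool_rot'];print(o['tcp_pos'],2*np.degrees(np.arctan2(q[1],q[0]))-90)
c=cal('wrist');im,D=vision.grab_frame('wrist');save('w5',im)
E
```

```text
[0.5044406  0.19998911 0.11007929] 105.18737087787372
```

View pics/w5.png

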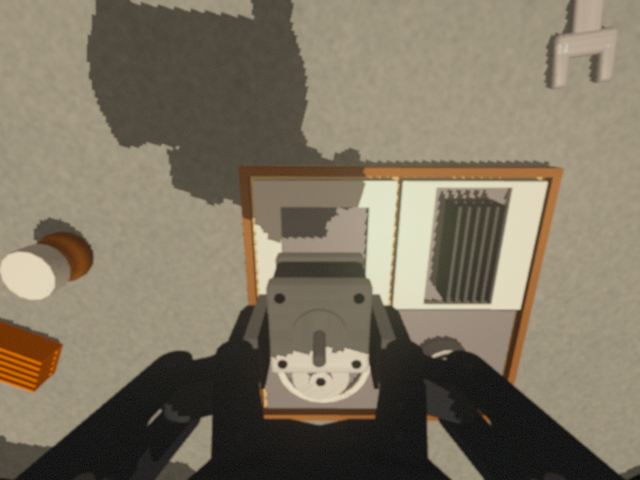

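The motor is held upright (shaft at (320,345)), above the square recess. Lowering.

Emit:
play_rows(deltas=[0.5,0.5,0,0,0,0,3.3,0,0,-2,0,0,0,3.3,0,0,-2.5,0,0,0,3.3,0,0,-2,0,0,0,3.3,0,0,-1,0,0,0,3.3])

```text
time: 24.95
tcp_pos: [0.5082, 0.2058, 0.0331]
tool_rot: [-0.133, 0.991, -0.0, -0.002]
wrist_force: [-0.6, 0.3, -3.5]
opening: 0.484
grasp_force: 62.2
```

Emit:
play_rows(deltas=[0,0,-0.3,0,0,0,3.3,0,0,-0.2,0,0,0,3.3,0,0,0,0,0,0,3.3,0,0,0,0,0,0,3.3,0,0,0,0,0,0,3.3])

```text
time: 25.45
tcp_pos: [0.5099, 0.206, 0.0309]
tool_rot: [-0.133, 0.991, 0.0, 0.001]
wrist_force: [1.0, 0.2, -4.2]
opening: 0.479
grasp_force: 62.2
```

Not in contact yet; lowering in small steps until the force changes.

Emit:
play_rows(deltas=[0,0,-0.1,0,0,0,3.3,0,0,-0.1,0,0,0,3.3,0,0,0,0,0,0,3.3,0,0,0,0,0,0,3.3,0,0,0,0,0,0,3.3])

```text
time: 25.95
tcp_pos: [0.5099, 0.206, 0.0297]
tool_rot: [-0.133, 0.991, -0.0, 0.0]
wrist_force: [-4.1, 0.1, 7.8]
opening: 0.48
grasp_force: 63.5
```

Emit:
play_rows(deltas=[0,0,0,0,0,0,5.8,0,0,0,0,0,0,5.8,0,0,0,0,0,0,5.8,0,0,1,0,0,0,5.8,0,0,3,0,0,0,6.5])

```text
time: 26.45
tcp_pos: [0.5068, 0.2054, 0.0662]
tool_rot: [-0.133, 0.991, -0.0, -0.003]
wrist_force: [0.1, 0.4, -0.2]
opening: 0.76
grasp_force: 0.0
```

Emit:
play_rows(deltas=[0,0,4,0,0,0,7,0,0,4,0,0,0,7,0,-3,2,0,0,0,7,0,-4,0,0,0,0,7,0,-4,0,0,0,0,7])

```text
time: 26.95
tcp_pos: [0.51, 0.095, 0.1702]
tool_rot: [-0.134, 0.991, -0.0, 0.002]
wrist_force: [0.2, 0.2, -0.8]
opening: 0.825
grasp_force: 0.0
```

Emit:
play_rows(deltas=[0,-4,0,0,0,0,7,0,-4,0,0,0,0,7,0,-3,0,0,0,0,7,0,0,0,0,0,0,7,0,0,0,0,0,0,7])

```text
time: 27.45
tcp_pos: [0.5094, -0.0144, 0.1686]
tool_rot: [-0.132, 0.991, 0.0, 0.0]
wrist_force: [-0.0, 0.6, 0.1]
opening: 0.821
grasp_force: 0.0
```

```bash
python3 - <<'E'
from h import *
im,D=vision.grab_frame('top');save('top3',cv2.resize(im[190:370,140:510],None,fx=2.16,fy=2.16,interpolation=cv2.INTER_CUBIC))
W=cloud(cal('top'),D)
for n,(x,y),r,lo,hi in[('heat',(.48,.301),.03,.022,.05),('pul',(.604,.229),.03,.02,.05),('bear',(.578,.327),.03,.0145,.029),('motor',(.506,.204),.035,.035,.053),('gear',(.4364,-.3736),.035,.015,.032),('mdisc',(.4346,-.2512),.035,.03,.06)]:
    m=(abs(W[...,0]-x)<r+.01*(n=='heat'))&(abs(W[...,1]-y)<r)&(W[...,2]>lo)&(W[...,2]<hi);p=W[m]
    q=cv2.minAreaRect((p[:,:2]*1000).astype(np.float32));print(n,m.sum(),np.round(q[0],1),np.round(q[1],1),round(q[2],1),np.percentile(p[:,2],[10,50,90]).round(4))
E
```

```text
heat 397 [478.9 302.5] [69.8 33.7] 14.8 [0.0239 0.0294 0.0328]
pul 272 [602.3 228.1] [41.8 41.4] 49.3 [0.0272 0.0298 0.0344]
bear 220 [578.6 325.5] [42. 42.] 53.2 [0.0179 0.0211 0.024 ]
motor 343 [506.6 205.9] [42.2 42.6] 15.1 [0.0433 0.0455 0.0482]
gear 294 [ 436.2 -373.5] [45.4 43.4] 89.1 [0.0188 0.0226 0.0274]
mdisc 355 [ 434.3 -251.2] [42.3 42.5] 49.4 [0.0367 0.0524 0.0561]
```

View pics/top3.png

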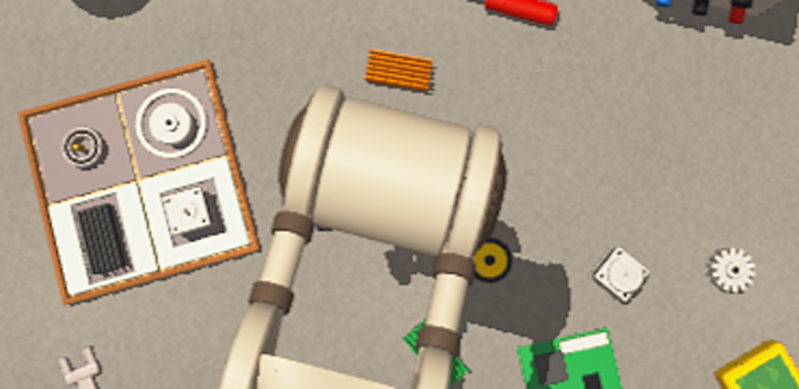

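The final view shows all four parts flat and centred in their places (tops at the expected heights, offsets under 4 mm). The gear and disc motor have not moved, and the arm is clear.

```bash
python3 -c "from h import *; print(sign_off())"
```

```text
the job is handed in; nothing more can be done
None
```

I packed the motor, pulley, bearing and heatsink flat in their places, left the gear and the motor with the disc unmoved, and handed the job in at about 27 s; it returned no verdict.

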